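# Set a gate tensioner four clicks up from its stop

## Robot

A 6-joint arm with a two-finger parallel gripper is mounted at the origin on the work surface. World frame = base frame: x ahead of the robot, y to its left, z up, the work surface at z = 0. Lengths are in m, angles in rad, forces in N, time in s.
With the tool pointing down it reaches from about 0.25 to 0.725 m from the base axis. Payload 4 kg.
Tool frame: the origin (TCP) lies midway between the tips of the shut fingers; the grasp point (between the pads) lies 19 mm behind it; x points along the fingers, y is the direction in which the jaws open and shut, and the axes are right-handed (so a half turn about x gives the same grasp; the last joint's range is limited). The gripper opens to 85 mm and grips with 20 to 120 N. Pads are 22 mm wide; open, the fingers measure 114 mm over their backs; the gripper's body (76 mm by 85 mm) begins 54 mm behind the grasp point. The pads swing forward as they close: fully open they stand 13 mm farther back than shut.
Start: joints at [1.2, 0.241, 0.005, 1.335, 0, 1.571], TCP at [0.181, 0.466, 0.231] pointing down, gripper open.
Joint ranges: [-2.72, 2.72], [-1.05, 1.87], [-1.09, 1.28], [-1.99, 2.15], [-1.42, 1.44], [-3.14, 3.14]. Speed limits (rad/s): [2.79, 2.79, 3.14, 3.14, 3.14, 3.14].

## Interface

Orientations are given as a unit quaternion [x, y, z, w].
In Python, from workcell import * gives the robot as it stands.
- The arm moves only by the tool play_rows, never from a script. Its argument "plan" is a list of rows, each a list of 7 numbers: the shift along the tool's x, y, z in mm, then the turn, a rotation vector about the tool's x, y, z in rad, then the closure, from -1 (fully open) to 1 (shut). In form: [[x, y, z, rx, ry, rz, grip], ...]. A call has 1 to 20 rows; each row shifts and turns the commanded pose from where the row before left it, along the tool's axes as they then stand; what a row does not reach is not made up. A row lasts 1/12 s, in which the tool goes at most 41.7 mm and 7.16 degrees, less where a joint would pass 70% of its speed; a pose out of reach is approached as far as the arm can. A call with a gripper value outside its range is refused whole. The fingers move at their own pace and stop on an object; the grip force is fixed at half the most. Time passes only in rows, so rows that do not move let the fingers close. It gives the time, the measured TCP pose, the force and the opening at its end, in the units of the state.
- get_obs(): the state, without advancing time (a new reading comes with each control period).
- camera(name): name is "side" or "top" or "wrist"; returns a dict with "frame" (480x640x3 uint8, red, green, blue), "depth" (480x640 float32, m along the optical axis (not along the pixel's ray), 0 where there is no reading), "fx", "fy", "cx", "cy" (pixels), "camera_from_world" (4x4, takes a point from world to camera coordinates). Camera axes: x right, y up, looking along -z (the intrinsics and any distortion apply to the point x, -y, -z); pixel columns grow to the right and rows downward; lengths in m; the calibration is good to about 2 mm. The wrist camera is an equidistant fisheye: a pixel r from the principal point sees the ray r / f radians off the axis. A picture is of the moment at which its call begins.
- job_done(): hands the job in, once; it reports no verdict.
Trained networks look in a picture, given as the dict that the camera call returned (one of the last four; its "shot" number tells which), for a name from the list of things; names that differ only in an ending like _2 or _b are one class to them, and where a whole thing is asked for, a point or a joint stands for the part that bears it (a point fixed in the world has none). Each returns a list of dicts, best first, with "confidence" (0 to 1); they miss things now and then, are a little off and sometimes report something else, mostly with a low value. They report only what shows in the picture. A call takes as long as a camera call.
- search_frame(thing, picture): "centre" ([x, y, z] in m, in world coordinates, good to about 4 mm: the middle of the surface that is visible of it).
- pinpoint(thing, picture): "centre" ([x, y, z] in m, in world coordinates, good to about 4 mm: a listed point, or the origin of a listed thing).
The state is a dict: "clock": time; "joint_pos": joint angles; "joint_vel": joint speeds; "tau": joint torques, N m; "eef_pos": TCP position; "tool_rot": TCP orientation; "ft_force": force on the tool from outside, world axes, zero at the start; "ft_torque": the same for the moment, N m; "grip_width": finger opening in m.
Only numpy, scipy, OpenCV 4.12 (cv2) and the standard library are available. Lean on these libraries where they do the work, as an engineer would, in place of code of your own. Each camera call takes 0.05 s, during which the arm holds its last target. There are 200 camera calls.

## Task

Set the strip tension before the cone winder is threaded: on the gate tensioner in the middle of the bench, push the dial's lever with a closed fingertip anticlockwise (seen from above) all the way back to its stop, then push it clockwise exactly four clicks, and leave it resting in the fourth click with the hand clear. Only push, and gently: do not pinch or force the dial, pick nothing up, and leave the supply cone and everything else on the bench where it stands.

Things in the scene. Friction and masses are not known exactly. Their poses are not given: they have to be found in the camera images.
- tension_dial (a joint): Dial angle in rad about its vertical axis: 0 at the anticlockwise stop, growing clockwise seen from above, 2.36 at the far end. Clicks every 15 degrees: click n rests at 0.262 n (n = 0 to 9; the stop is click 0). Crossing to the next click takes 2 to 4 N at the lever; past half-way it jumps on by itself, and let go it settles in the nearest click. Starts between clicks 2 and 8.
- dial_axis (a point): Point on the dial's axis, 126 mm above the table, level with the lever's half height. Axes as the tensioner's (z up). At dial angle q degrees the lever points 67.5 - q degrees anticlockwise from this x axis. Dial: black skirt 66 mm across, 107 to 115 mm above the table, with a hub 28 mm across, 137 mm high, and one straight radial lever.
- lever_end (a point): Outer end of the black finger lever at half its height, 48 mm from the dial's axis; turns with the dial, its x axis points outward along the lever. The lever is 10 mm wide, stands 115 to 137 mm above the table and runs from the hub past the skirt's edge; a white line runs along its top.
- head_top (a point): Centre of the top of the fixed grey head under the dial: 104 mm square, 106 mm above the table, with a ring of white marks, one per click, the stop's mark longer and broader. The stop is inside; nothing but the dial rises above the top. White ceramic pins and eyelets (the gate) stick out up to 40 mm from its -x side, below the top.
- tensioner: The gate tensioner, a grey stand fixed to the bench: base plate 160 x 285 x 12 mm, pillar, square head and dial. Origin on the table under the dial's axis; the plate reaches 75 mm to +y and 210 mm to -y. The supply cone's felt pad lies 155 mm from the axis to -y.
- supply_cone: Loose cone of wound coral canvas strip standing on the tensioner's felt pad: 88 mm wide at the foot, 52 mm at the top, 140 mm tall. Its foot (the origin) is 15 mm above the table. Not to be moved.
- cone_a: Loose wound cone (ochre, cream, green) 84 mm wide at the foot and 117 mm tall, standing on the bench; origin under its foot. Not to be moved.
- cone_b: Loose wound cone (plum, dark, cream), same size as cone_a; origin under its foot. Not to be moved.
- tape_measure: Loose yellow tape measure, 66 x 64 x 34 mm, lying flat near the tensioner; origin under it. Not to be moved.
- staple_gun: Loose yellow and black staple gun, about 190 x 130 x 40 mm, lying on its side; origin at the table under its middle. Not to be moved.
- screwdriver: Loose screwdriver lying on the bench; origin under it. Not to be moved.
- brush: Loose brush lying at the back of the bench; origin under it. Not to be moved.

How it is judged:
By the outcome, as a careful person would: the job done as asked, in the order asked, and still so for the second after the job is handed in, with the robot touching nothing.
It also fails if it takes over 64 s, if anything falls off the work surface, if the arm or the gripper's body presses on something with over 40 N, if the wrist force passes 120 N, or if a joint passes its speed limit or range.

## Working session

There is one attempt and no reset: what is moved stays moved. The work goes in short steps, Python scripts to look and compute and a tool call to move; the robot and the scene stay as the last step left them, time stands still between calls to the robot, and variables do not carry over. Pictures are saved under pics/ and viewed, about 8 in all and at most 12, crops included, and the job is handed in when it is done.

Besides the shell and the picture viewer there is one more tool, called after "Request:" as name(argument=value, ...) on one line, values as JSON. play_rows: Moves the arm, as the interface text tells. Its arguments: {"type":"object","properties":{"plan":{"type":"array","items":{"type":"array","items":{"type":"number"}}}},"required":["plan"]}

```bash
mkdir -p pics; ls; cat > h.py <<'E'
from workcell import *
import numpy as np, cv2
from scipy.spatial.transform import Rotation as R
def save(c,n,crop=None,s=1):
    f=c["frame"][:,:,::-1]
    if crop: f=f[crop[1]:crop[3],crop[0]:crop[2]]
    cv2.imwrite(n,cv2.resize(f,None,fx=s,fy=s,interpolation=cv2.INTER_CUBIC))
def proj(c,p):
    q=c["camera_from_world"]@np.r_[p,1]; x,y,z=q[0],-q[1],-q[2]
    return c["cx"]+c["fx"]*x/z, c["cy"]+c["fy"]*y/z
def unproj(c,u,v,z):  # ray to world height z (pinhole)
    T=np.linalg.inv(c["camera_from_world"]); o=T[:3,3]
    d=T[:3,:3]@np.array([(u-c["cx"])/c["fx"],-(v-c["cy"])/c["fy"],-1])
    return o+d*(z-o[2])/d[2]
E
python3 - <<'E'
from h import *
o=get_obs(); print({k:np.round(v,3) for k,v in o.items()})
for n in("top","side"):
    c=camera(n); save(c,f"pics/{n}0.png")
    print(n,c["fx"],np.round(np.linalg.inv(c["camera_from_world"]),3).tolist())
    for t in("dial_axis","lever_end","head_top","tensioner","supply_cone","cone_a","tape_measure","staple_gun"):
        print(t,[(np.round(r["centre"],3).tolist(),round(r["confidence"],2)) for r in pinpoint(t,c)[:2]])
E
```

```text
pics
{'clock': np.float64(0.0), 'joint_pos': array([1.2  , 0.241, 0.004, 1.335, 0.   , 1.571]), 'joint_vel': array([ 0.001,  0.004,  0.001,  0.   , -0.001,  0.001]), 'tau': array([ 1.0000e-03, -3.7232e+01,  2.5241e+01,  1.7000e-02,  0.0000e+00,
       -0.0000e+00]), 'eef_pos': array([0.181, 0.465, 0.23 ]), 'tool_rot': array([ 0.13 ,  0.695, -0.131,  0.695]), 'ft_force': array([ 0.065,  0.236, -0.5  ]), 'ft_torque': array([ 0.021, -0.017,  0.012]), 'grip_width': np.float64(0.085)}
top 463.69665705186213 [[0.007, 0.996, -0.093, 0.488], [-1.0, 0.005, -0.017, -0.141], [-0.017, 0.093, 0.995, 1.229], [0.0, 0.0, 0.0, 1.0]]
dial_axis [([0.584, -0.007, 0.13], 0.89)]
lever_end [([0.626, 0.018, 0.123], 0.59)]
head_top [([0.586, -0.006, 0.106], 0.71)]
tensioner [([0.588, -0.004, 0.001], 0.83)]
supply_cone [([0.623, -0.156, 0.013], 0.8)]
cone_a [([0.618, -0.46, -0.003], 0.94), ([0.656, 0.285, 0.0], 0.8)]
tape_measure [([0.444, -0.011, -0.0], 0.82), ([0.652, 0.29, -0.001], 0.34)]
staple_gun [([0.431, -0.573, 0.002], 0.88)]
side 442.0717218304505 [[0.974, 0.132, -0.185, 0.355], [-0.226, 0.479, -0.848, -1.17], [-0.024, 0.868, 0.497, 0.715], [0.0, 0.0, 0.0, 1.0]]
dial_axis [([0.585, -0.008, 0.127], 0.69), ([0.433, -0.573, -0.0], 0.61)]
lever_end [([0.629, 0.021, 0.126], 0.62), ([0.618, -0.155, 0.013], 0.53)]
head_top [([0.585, -0.002, 0.106], 0.88)]
tensioner [([0.585, -0.008, 0.002], 0.7)]
supply_cone [([0.621, -0.155, 0.015], 0.8), ([0.432, -0.571, -0.002], 0.5)]
cone_a [([0.615, -0.458, -0.001], 0.73)]
tape_measure [([0.442, -0.007, 0.003], 0.6)]
staple_gun [([0.432, -0.574, -0.0], 0.65), ([0.588, -0.005, 0.105], 0.38)]
```

```bash
python3 - <<'E'
from h import *
c=camera("top"); u,v=proj(c,[.585,-.007,.115]); print(u,v)
u,v=int(u),int(v); save(c,"pics/top1.png",(u-60,v-50,u+60,v+50),6)
E
```

```text
268.9441224544448 243.41036944283246
```

View pics/top0.png

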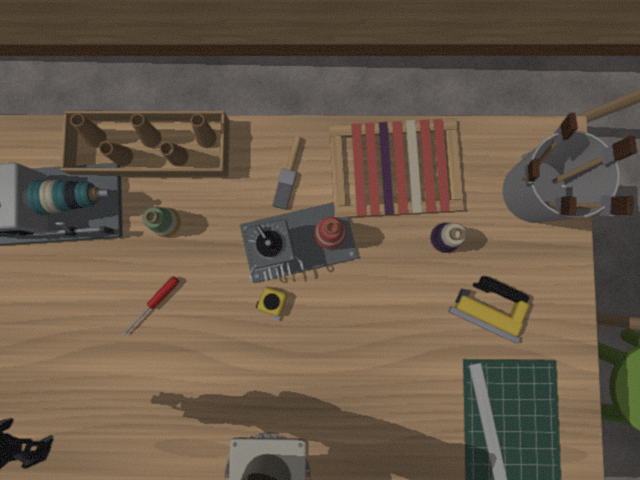

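View pics/top1.png

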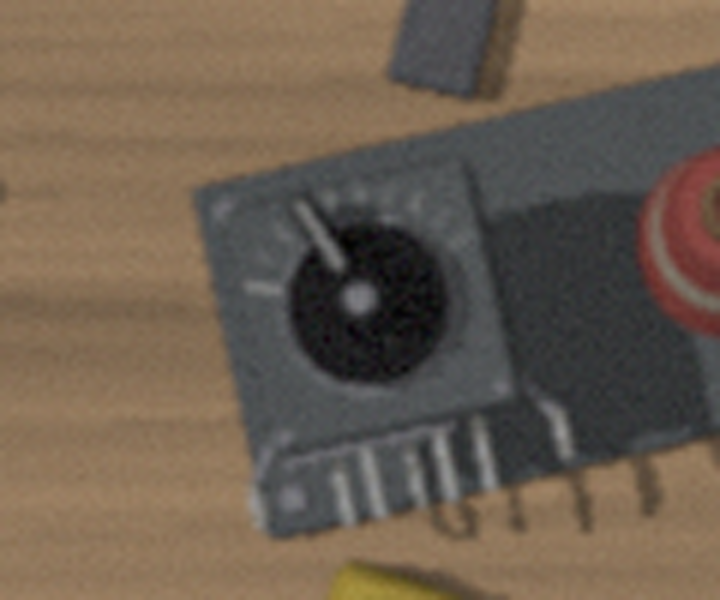

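The lever tip sits at crop pixel (297,200) with the hub at (360,298). The stop's long mark is at (262,288), to the left (world +y). Image up is +x and left is +y, so the lever is near 33° world, about click 3. Next I'll refine the yaw and work out the tool axes.

```bash
python3 - <<'E'
from h import *
c=camera("top")
P=lambda x,y,z: unproj(c,208+x/6,193+y/6,z)[:2]
hub=P(360,298,.137); print("hub",hub)
ang=lambda d: np.degrees(np.arctan2(d[1],d[0]))
tip=P(297,200,.137); print("tip",tip,ang(tip-hub),np.linalg.norm(tip-hub))
a,b=P(245,285,.106),P(283,292,.106); print("mark",ang(a-hub),ang(b-hub),ang(a-b))
p,q=P(195,188,.012),P(720,65,.012); print("plate edge",ang(p-q)-90)
o=get_obs(); Rm=R.from_quat(o["tool_rot"]).as_matrix(); print(np.round(Rm,3))
E
```

```text
hub [ 0.58483961 -0.00736694]
tip [0.62369312 0.0182927 ] 33.44157839505447 0.046561915877089216
mark 81.24892518422367 81.85936281355032 79.87497479133567
plate edge 13.568413413332792
[[ 0.     0.362  0.932]
 [ 0.     0.932 -0.362]
 [-1.     0.    -0.   ]]
```

Request:
play_rows(plan=[[0,-7,15,0,0,0,1],[0,-15,32,0,0,0,1],[0,-16,33.5,0,0,0,1],[0,-16,33.5,0,0,0,1],[0,-16,33.5,0,0,0,1],[0,-16,33.5,0,0,0,1],[0,-16,33.5,0,0,0,1],[0,-16,33.5,0,0,0,1],[0,-16,33.5,0,0,0,1],[0,-16,33.5,0,0,0,1],[0,-16,33.5,0,0,0,1],[0,-16,33.5,0,0,0,1],[0,-16,33.5,0,0,0,1],[0,-16,33.5,0,0,0,1],[0,-16,33.5,0,0,0,1],[0,-16,33.5,0,0,0,1],[0,-16,33.5,0,0,0,1],[0,-16,33.5,0,0,0,1],[0,-6,13,0,0,0,1],[0,0,0,0,0,0,1]])

```text
clock: 2.67
eef_pos: [0.6356, -0.018, 0.2299]
tool_rot: [0.132, 0.695, -0.132, 0.695]
ft_force: [-0.0, -0.2, -0.2]
grip_width: 0.0002
```

Request:
play_rows(plan=[[0,0,0,0.06,0,0,1],[0,0,0,0.11,0,0,1],[0,0,0,0.11,0,0,1],[0,0,0,0.11,0,0,1],[0,0,0,0.11,0,0,1],[0,0,0,0.11,0,0,1],[0,0,0,0.11,0,0,1],[0,0,0,0.11,0,0,1],[0,0,0,0.11,0,0,1],[0,0,0,0.05,0,0,1],[0,0,0,0,0,0,1],[0,0,0,0,0,0,1]])

```text
clock: 3.67
eef_pos: [0.6332, -0.0138, 0.2315]
tool_rot: [0.444, 0.55, -0.444, 0.55]
ft_force: [0.1, 0.1, 0.3]
grip_width: 0.0002
```

```bash
cat >> h.py <<'E'
A=np.array([.5848,-.0074])
def st():
    o=get_obs(); Rm=R.from_quat(o["tool_rot"]).as_matrix(); p=o["eef_pos"]
    yaw=np.degrees(np.arctan2(Rm[1,1],Rm[0,1])); d=(p[:2]-A)*1e3
    print("t",round(float(o["clock"]),2),"p",np.round(p,4),"yaw",round(yaw,2),"r,ccw in tool:",np.round([d@Rm[:2,1],-(d@Rm[:2,2])],1),"x",np.round(Rm[:,0],3),"F",np.round(o["ft_force"],1),"w",round(float(o["grip_width"]),3))
    return o,Rm
E
python3 - <<'E'
from h import *
o,Rm=st()
c=camera("wrist"); save(c,"pics/w0.png")
for t in("dial_axis","lever_end","head_top","supply_cone"):
    print(t,[(np.round(r["centre"],3).tolist(),round(r["confidence"],2)) for r in pinpoint(t,c)[:2]])
E
```

```text
t 3.67 p [ 0.6332 -0.0138  0.2315] yaw 12.17 r,ccw in tool: [ 46.  -16.4] x [-0.  0. -1.] F [0.1 0.1 0.3] w 0.0
dial_axis [([0.581, -0.002, 0.129], 0.92)]
lever_end [([0.627, 0.018, 0.127], 0.92)]
head_top [([0.583, -0.009, 0.113], 0.96), ([0.58, -0.006, 0.124], 0.16)]
supply_cone [([0.623, -0.159, 0.01], 0.68)]
```

View pics/w0.png

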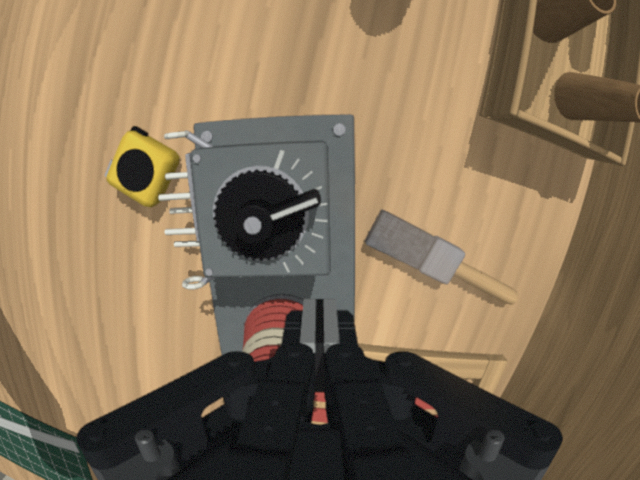

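The wrist view shows the lever tip at (316,198), on the third short mark after the long stop mark at (280,158). So it starts in click 3. The fingertips are shut and clear. I'll descend on the lever's clockwise side.

Request:
play_rows(plan=[[8,0,0,0,0,0,1],[16,0,0,0,0,0,1],[18,0,0,0,0,0,1],[18,0,0,0,0,0,1],[18,0,0,0,0,0,1],[14,0,0,0,0,0,1],[10,0,0,0,0,0,1],[6,0,0,0,0,0,1],[2,0,0,0,0,0,1],[0,0,0,0,0,0,1],[0,0,0,0,0,0,1]])

```text
clock: 4.83
eef_pos: [0.6343, -0.0147, 0.1221]
tool_rot: [0.445, 0.549, -0.445, 0.55]
ft_force: [0.1, -0.8, -0.2]
grip_width: 0.0004
```

```bash
python3 - <<'E'
from h import *
st()
E
```

```text
t 4.83 p [ 0.6343 -0.0147  0.1221] yaw 12.04 r,ccw in tool: [ 46.9 -17.4] x [ 0.001 -0.    -1.   ] F [ 0.1 -0.8 -0.2] w 0.0
```

Request:
play_rows(plan=[[0,0.7,-2.5,-0.052,0,0,1],[0,0.7,-2.5,-0.052,0,0,1],[0,0.7,-2.5,-0.052,0,0,1],[0,0.7,-2.5,-0.052,0,0,1],[0,0.7,-2.5,-0.052,0,0,1],[0,0.7,-2.5,-0.052,0,0,1],[0,0.7,-2.5,-0.052,0,0,1],[0,0.7,-2.5,-0.052,0,0,1],[0,0.7,-2.5,-0.052,0,0,1],[0,0.7,-2.5,-0.052,0,0,1],[0,0.7,-2.5,-0.052,0,0,1],[0,0.7,-2.5,-0.052,0,0,1],[0,0.7,-2.5,-0.052,0,0,1],[0,0.7,-2.5,-0.052,0,0,1],[0,0,0,0,0,0,1]])

```text
clock: 6.08
eef_pos: [0.6254, 0.0196, 0.1229]
tool_rot: [0.22, 0.671, -0.219, 0.673]
ft_force: [1.6, 0.1, 0.8]
grip_width: 0.0002
```

```bash
python3 - <<'E'
from h import *
st()
c=camera("wrist"); 
for t in("lever_end","dial_axis"):
    print(t,[(np.round(r["centre"],3).tolist(),round(r["confidence"],2)) for r in pinpoint(t,c)[:2]])
save(c,"pics/w1.png",(160,40,480,340),2)
E
```

```text
t 6.08 p [0.6254 0.0196 0.1229] yaw 53.8 r,ccw in tool: [ 45.8 -16.8] x [ 0.004 -0.    -1.   ] F [1.6 0.1 0.8] w 0.0
lever_end [([0.612, 0.034, 0.128], 0.88)]
dial_axis [([0.585, -0.004, 0.124], 0.85)]
```

View pics/w1.png

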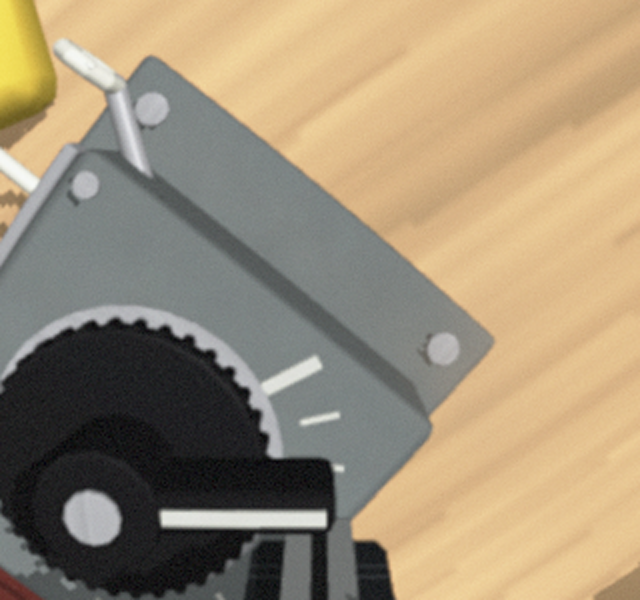

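The view shows the fingertip on the lever's clockwise side. The lever is near the second mark, and the stop mark at (290,375) and first mark at (320,418) are ahead. I'll keep going gently.

Request:
play_rows(plan=[[0,0.8,-2.5,-0.052,0,0,1],[0,0.8,-2.5,-0.052,0,0,1],[0,0.8,-2.5,-0.052,0,0,1],[0,0.8,-2.5,-0.052,0,0,1],[0,0.8,-2.5,-0.052,0,0,1],[0,0.8,-2.5,-0.052,0,0,1],[0,0.4,-1.2,-0.026,0,0,1],[0,0.4,-1.2,-0.026,0,0,1],[0,0,0,0,0,0,1],[0,0,0,0,0,0,1]])

```text
clock: 7.07
eef_pos: [0.6108, 0.0326, 0.1211]
tool_rot: [0.095, 0.701, -0.095, 0.7]
ft_force: [0.2, -0.3, 0.1]
grip_width: -0.0002
```

```bash
python3 - <<'E'
from h import *
st()
c=camera("wrist"); 
for t in("lever_end","dial_axis"):
    print(t,[(np.round(r["centre"],3).tolist(),round(r["confidence"],2)) for r in pinpoint(t,c)[:2]])
save(c,"pics/w2.png",(160,140,480,340),2)
E
```

```text
t 7.07 p [0.6108 0.0326 0.1211] yaw 74.56 r,ccw in tool: [ 45.5 -14.4] x [-0.001  0.    -1.   ] F [ 0.2 -0.3  0.1] w -0.0
lever_end [([0.595, 0.04, 0.126], 0.67)]
dial_axis [([0.584, -0.006, 0.128], 0.67)]
```

View pics/w2.png

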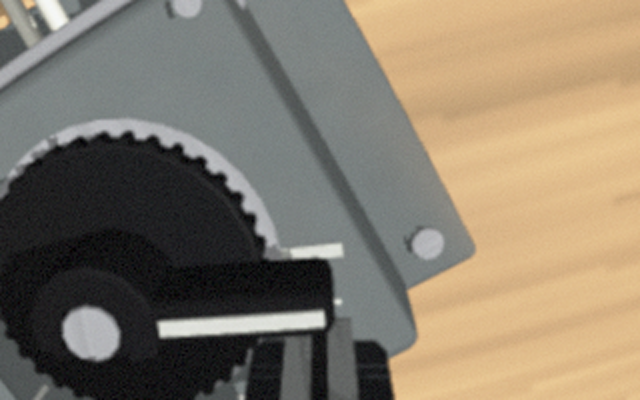

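The lever now lies parallel to the long stop mark (mark at (317,249), lever line (158,330) to (325,318)) and the force is about zero. I'll feel for the stop in small steps.

Request:
play_rows(plan=[[0,0.2,-0.8,-0.02,0,0,1],[0,0.2,-0.8,-0.02,0,0,1],[0,0.2,-0.8,-0.02,0,0,1],[0,0,0,0,0,0,1],[0,0,0,0,0,0,1]])

```text
clock: 7.63
eef_pos: [0.609, 0.0337, 0.1213]
tool_rot: [0.074, 0.703, -0.074, 0.703]
ft_force: [-0.7, 0.1, -0.2]
grip_width: -0.0
```

Request:
play_rows(plan=[[0,0.2,-0.5,-0.01,0,0,1],[0,0,0,0,0,0,1],[0,0,0,0,0,0,1]])

```text
clock: 7.88
eef_pos: [0.6088, 0.0338, 0.1213]
tool_rot: [0.07, 0.703, -0.07, 0.704]
ft_force: [0.4, -0.2, 0.1]
grip_width: -0.0
```

```bash
python3 - <<'E'
from h import *
st(); c=camera("top"); save(c,"pics/t2.png",(208,193,328,293),6)
E
```

```text
t 7.88 p [0.6088 0.0338 0.1213] yaw 78.61 r,ccw in tool: [ 45.2 -15.4] x [ 0. -0. -1.] F [ 0.4 -0.2  0.1] w -0.0
```

Request:
play_rows(plan=[[0,0.2,-0.6,-0.01,0,0,1],[0,0.2,-0.6,-0.01,0,0,1],[0,0,0,0,0,0,1],[0,0,0,0,0,0,1]])

```text
clock: 8.27
eef_pos: [0.6081, 0.0343, 0.1214]
tool_rot: [0.063, 0.704, -0.063, 0.705]
ft_force: [3.2, -1.7, -1.3]
grip_width: -0.0
```

Request:
play_rows(plan=[[0,0.2,-0.6,-0.01,0,0,1],[0,0,0,0,0,0,1],[0,0,0,0,0,0,1]])

```text
clock: 8.52
eef_pos: [0.6079, 0.0345, 0.1214]
tool_rot: [0.059, 0.704, -0.06, 0.705]
ft_force: [4.1, -2.3, -3.0]
grip_width: -0.0002
```

```bash
python3 - <<'E'
from h import *
st()
E
```

```text
t 8.52 p [0.6079 0.0345 0.1214] yaw 80.34 r,ccw in tool: [ 45.2 -15.7] x [ 0.002 -0.001 -1.   ] F [ 4.1 -2.3 -3. ] w -0.0
```

Request:
play_rows(plan=[[0,0,3,0,0,0,1],[0,0,5,0,0,0,1],[-5,0,2,0,0,0,1],[-15,0,0,0,0,0,1],[-20,0,0,0,0,0,1],[-15,0,0,0,0,0,1],[-5,0,0,0,0,0,1],[0,0,0,0,0,0,1]])

```text
clock: 9.18
eef_pos: [0.6178, 0.0334, 0.1833]
tool_rot: [0.06, 0.703, -0.059, 0.706]
ft_force: [0.7, 0.5, 0.2]
grip_width: -0.0002
```

```bash
python3 - <<'E'
from h import *
o,_=st(); print(np.round(o["joint_pos"],3))
c=camera("wrist"); 
for t in("lever_end","dial_axis"):
    print(t,[(np.round(r["centre"],3).tolist(),round(r["confidence"],2)) for r in pinpoint(t,c)[:2]])
save(c,"pics/w3.png",(160,100,480,340),2)
E
```

```text
t 9.18 p [0.6178 0.0334 0.1833] yaw 80.35 r,ccw in tool: [ 45.8 -25.7] x [ 0.003  0.    -1.   ] F [0.7 0.5 0.2] w -0.0
[0.054 0.498 0.256 1.326 0.    0.222]
lever_end [([0.59, 0.041, 0.125], 0.86)]
dial_axis [([0.584, -0.005, 0.128], 0.67)]
```

View pics/w3.png

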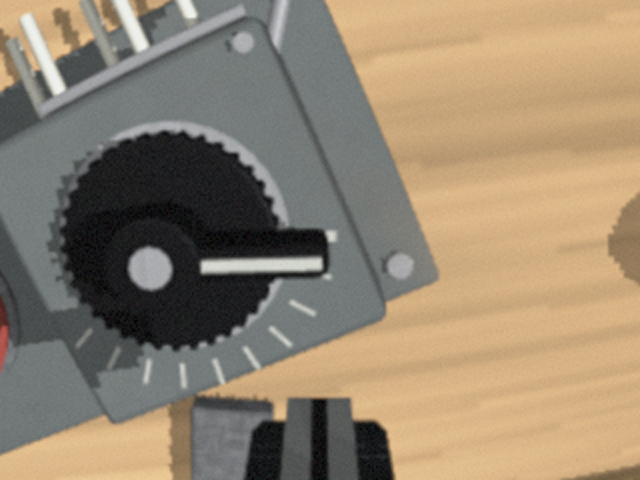

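The lever covers the broad stop mark (its end peeks out at (332,236)) and clicks 1 to 9 are all clear below it. Felt and seen, it is at the stop. I'll cross over above the lever to the anticlockwise side.

Request:
play_rows(plan=[[0,-1,-7,0,0,0,1],[0,-2,-13,-0.07,0,0,1],[0,-2,-14,-0.07,0,0,1],[0,-2,-13,-0.07,0,0,1],[0,-2,-10,-0.07,0,0,1],[0,0,0,-0.06,0,0,1],[0,0,0,0,0,0,1],[0,0,0,0,0,0,1]])

```text
clock: 10.0
eef_pos: [0.5588, 0.0289, 0.1807]
tool_rot: [-0.06, 0.705, 0.06, 0.704]
ft_force: [-0.0, 0.0, 1.1]
grip_width: -0.0004
```

```bash
python3 - <<'E'
from h import *
o,_=st()
E
```

```text
t 10.0 p [0.5588 0.0289 0.1807] yaw 99.72 r,ccw in tool: [40.2 19.5] x [-0.001 -0.    -1.   ] F [-0.   0.   1.1] w -0.0
```

Request:
play_rows(plan=[[6,2,0,0,0,0,1],[12,2.5,0,0,0,0,1],[14,0,0,0,0,0,1],[12,0,0,0,0,0,1],[8,0,0,0,0,0,1],[5,0,0,0,0,0,1],[2,0,0,0,0,0,1],[0,0,0,0,0,0,1],[0,0,0,0,0,0,1]])

```text
clock: 10.75
eef_pos: [0.5592, 0.0334, 0.1227]
tool_rot: [-0.06, 0.704, 0.06, 0.705]
ft_force: [-0.6, 0.3, 0.1]
grip_width: -0.0002
```

```bash
python3 - <<'E'
from h import *
o,_=st()
E
```

```text
t 10.75 p [0.5592 0.0334 0.1227] yaw 99.8 r,ccw in tool: [44.6 18.3] x [ 0.001  0.    -1.   ] F [-0.6  0.3  0.1] w -0.0
```

Request:
play_rows(plan=[[0,0.8,2.45,0.052,0,0,1],[0,0.8,2.45,0.052,0,0,1],[0,0.8,2.45,0.052,0,0,1],[0,0.8,2.45,0.052,0,0,1],[0,0.8,2.45,0.052,0,0,1],[0,0.8,2.45,0.052,0,0,1],[0,0.8,2.45,0.052,0,0,1],[0,0.8,2.45,0.052,0,0,1],[0,0.8,2.45,0.052,0,0,1],[0,0.8,2.45,0.052,0,0,1],[0,0.8,2.45,0.052,0,0,1],[0,0.8,2.45,0.052,0,0,1],[0,0.8,2.45,0.052,0,0,1],[0,0,0,0,0,0,1]])

```text
clock: 11.92
eef_pos: [0.5916, 0.0395, 0.1232]
tool_rot: [0.177, 0.684, -0.176, 0.685]
ft_force: [-0.5, 0.8, 0.5]
grip_width: -0.0001
```

```bash
python3 - <<'E'
from h import *
o,_=st()
c=camera("wrist"); 
for t in("lever_end","dial_axis"):
    print(t,[(np.round(r["centre"],3).tolist(),round(r["confidence"],2)) for r in pinpoint(t,c)[:2]])
E
```

```text
t 11.92 p [0.5916 0.0395 0.1232] yaw 61.04 r,ccw in tool: [44.4 16.7] x [ 0.001  0.001 -1.   ] F [-0.5  0.8  0.5] w -0.0
lever_end []
dial_axis [([0.582, -0.002, 0.126], 0.92)]
```

Request:
play_rows(plan=[[0,0.8,2.45,0.052,0,0,1],[0,0.8,2.45,0.052,0,0,1],[0,0.8,2.45,0.052,0,0,1],[0,0.8,2.45,0.052,0,0,1],[0,0.8,2.45,0.052,0,0,1],[0,0.8,2.45,0.052,0,0,1],[0,0.8,2.45,0.052,0,0,1],[0,0.8,2.45,0.052,0,0,1],[0,0,0,0,0,0,1],[0,0,0,0,0,0,1]])

```text
clock: 12.9
eef_pos: [0.6104, 0.0314, 0.1225]
tool_rot: [0.314, 0.633, -0.314, 0.634]
ft_force: [0.4, -0.1, 0.3]
grip_width: 0.0002
```

```bash
python3 - <<'E'
from h import *
o,_=st()
c=camera("wrist"); save(c,"pics/w4.png",(120,100,520,400),2)
E
```

```text
t 12.9 p [0.6104 0.0314 0.1225] yaw 37.33 r,ccw in tool: [43.9 15.3] x [ 0.001 -0.    -1.   ] F [ 0.4 -0.1  0.3] w 0.0
```

View pics/w4.png

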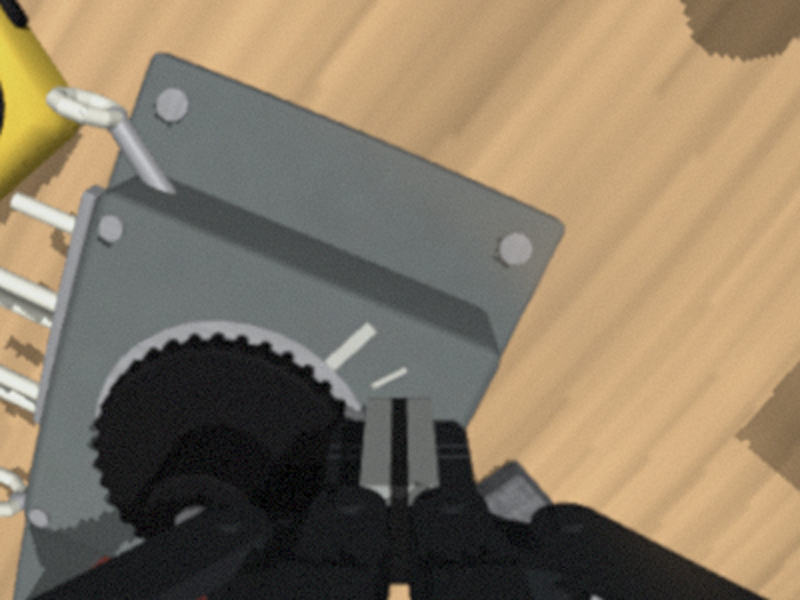

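The view shows the stop mark at (350,345) and click 1 at (390,378). The lever is hidden behind the finger, with no force on it, which fits click 3 (36°). I'll make the last push slowly.

Request:
play_rows(plan=[[0,0.5,1.6,0.035,0,0,1],[0,0.5,1.6,0.035,0,0,1],[0,0.5,1.6,0.035,0,0,1],[0,0,0,0,0,0,1]])

```text
clock: 13.28
eef_pos: [0.6139, 0.0289, 0.1224]
tool_rot: [0.347, 0.617, -0.347, 0.616]
ft_force: [-0.9, 0.6, 1.0]
grip_width: -0.0002
```

Request:
play_rows(plan=[[0,0.5,1.6,0.035,0,0,1],[0,0.5,1.6,0.035,0,0,1],[0,0.5,1.6,0.035,0,0,1],[0,0,0,0,0,0,1],[0,0,0,0,0,0,1]])

```text
clock: 13.7
eef_pos: [0.6179, 0.0249, 0.1223]
tool_rot: [0.378, 0.597, -0.378, 0.598]
ft_force: [0.1, -0.7, -0.3]
grip_width: -0.0002
```

```bash
python3 - <<'E'
from h import *
o,_=st()
E
```

```text
t 13.7 p [0.6179 0.0249 0.1223] yaw 25.31 r,ccw in tool: [43.8 15.1] x [ 0. -0. -1.] F [ 0.1 -0.7 -0.3] w -0.0
```

Request:
play_rows(plan=[[0,0,-3,0,0,0,1],[0,0,-5,0,0,0,1],[0,0,-4,0,0,0,1],[-10,0,0,0,0,0,1],[-20,0,0,0,0,0,1],[-25,0,0,0,0,0,1],[-25,0,0,0,0,0,1],[-20,0,0,0,0,0,1],[-8,0,0,0,0,0,1],[0,20,0,0,0,0,1],[0,20,0,0,0,0,1],[0,0,0,0,0,0,1]])

```text
clock: 14.7
eef_pos: [0.651, 0.0545, 0.2295]
tool_rot: [0.379, 0.597, -0.378, 0.598]
ft_force: [-0.9, 0.4, 0.0]
grip_width: -0.0001
```

```bash
python3 - <<'E'
from h import *
o,_=st()
for n in("wrist","top","side"):
    c=camera(n); 
    for t in("lever_end","dial_axis","supply_cone","tape_measure","staple_gun"):
        print(n,t,[(np.round(r["centre"],3).tolist(),round(r["confidence"],2)) for r in pinpoint(t,c)[:1]])
    if n=="wrist": save(c,"pics/w5.png",(120,80,520,380),2)
E
```

```text
t 14.7 p [0.651  0.0545 0.2295] yaw 25.3 r,ccw in tool: [86.3 27.7] x [ 0.001  0.001 -1.   ] F [-0.9  0.4  0. ] w -0.0
wrist lever_end [([0.63, 0.009, 0.125], 0.93)]
wrist dial_axis [([0.584, -0.006, 0.125], 0.96)]
wrist supply_cone [([0.625, -0.16, 0.009], 0.77)]
wrist tape_measure [([0.44, -0.001, 0.0], 0.66)]
wrist staple_gun [([0.433, -0.572, 0.0], 0.85)]
top lever_end []
top dial_axis [([0.586, -0.003, 0.129], 0.97)]
top supply_cone [([0.622, -0.155, 0.013], 0.82)]
top tape_measure [([0.62, -0.158, 0.011], 0.58)]
top staple_gun [([0.429, -0.573, -0.003], 0.75)]
side lever_end [([0.632, 0.012, 0.127], 0.57)]
side dial_axis [([0.587, -0.008, 0.127], 0.56)]
side supply_cone [([0.619, -0.156, 0.016], 0.7)]
side tape_measure [([0.443, -0.004, 0.0], 0.94)]
side staple_gun [([0.431, -0.574, 0.0], 0.75)]
```

View pics/w5.png

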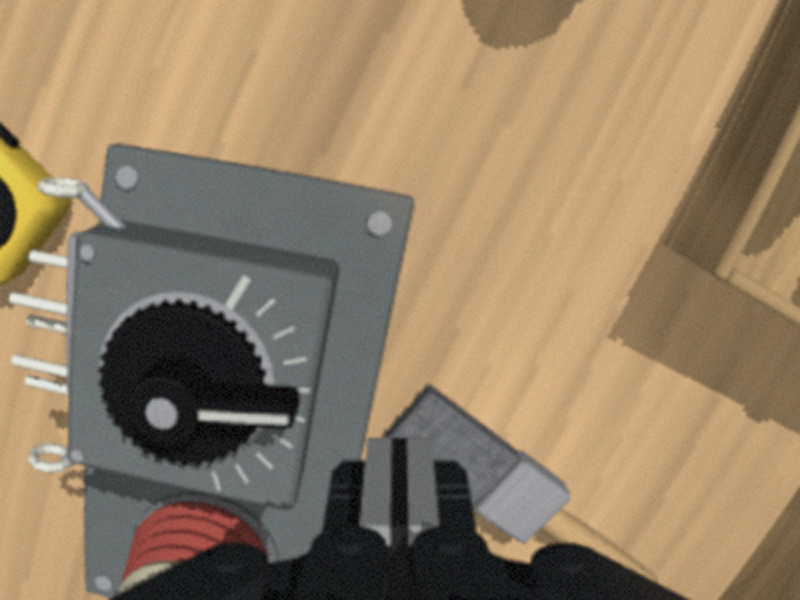

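The lever line, (198,415) to (288,420), matches the fourth short mark at (304,389). Marks 1–3 and 5–9 are otherwise accounted for. The measured lever angle is 20° world against 21° expected for click 4, and the hand is well clear.

```bash
python3 -c "
from workcell import *
print(job_done(), get_obs()['clock'])"
```

```text
the job is handed in; nothing more can be done
the job is handed in; nothing more can be done
```

The dial is resting in click 4, and I've handed the job in at about 15 s on the clock. I pushed the lever with the closed fingertip from click 3 anticlockwise to its stop, went over it, pushed it clockwise four clicks, then backed off and lifted clear.

**At the stop:** I felt contact of about 5 N. The wrist picture showed the lever over the broad stop mark.

**At the end:** The lever measured about 20° in the world frame, against about 21° expected for click 4; clicks 3 and 5 would be 36° and 6°. The count of marks agrees. Force is about zero, with the hand about 90 mm away to the side and the fingertips about 90 mm above the lever.

**Other things on the bench:** The supply cone and staple gun measured within about 4 mm of where they started. I did not re-measure cone_a, cone_b, the screwdriver or the brush.

**Checks that failed or disagreed:**
- The top camera gave no lever reading at the end.
- The top camera placed the tape measure on the supply cone, which is a false detection. The side camera had it where it started, and the wrist camera was within about 10 mm.
- While I was pushing clockwise the finger hid the lever, so I judged each click there from force and position and confirmed it only after lifting.

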